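# Stack the serving boards, then raise the food camera to its second stop

## Task

Get the counter ready for a food picture: set the other two wooden serving boards down gently, one after the other, flat and flush on top of the board that lies on the tiled slab, so that the three make one square pile. Then squeeze the release button on the side of the camera mast's head, pull the head straight up past its first stop to its second and last stop, and finish while still holding it there with the button squeezed, because it sinks as soon as it is let go. Leave everything else on the counter where it stands.

Things in the scene. Friction and masses are not known exactly. Their poses are not given: they have to be found in the camera images.
- board_base_mid (a point): centre of the bottom board of the pile (half-way up it): light wood, 130 x 56 x 12 mm, loose, lying flat on the slab from the start. x runs along its length, y across, z up. It is the only board on the slab; all three boards are alike, 70 g
- board_a_mid (a point): centre (half-way up) of another loose board of the same size, lying flat on the counter; same axes. The two boards may go on the pile in either order and either way round
- board_b_mid (a point): centre (half-way up) of the third board, the same, lying flat on the counter; same axes
- slab: pale fixed slab, 165 x 100 x 10 mm, lying on the counter under the bottom board; origin at the centre of its underside, x along its length
- mast_head (a point): centre of the camera mast's head: a black block 34 (x) x 36 (y) x 54 mm (z, up), the topmost part, 160 mm above the counter when down. The button sticks out of its -y side; its +y side is plain. Pinch it from above across y, one finger on each: 45 mm wide with the button out, 40 mm with it in; the squeeze presses the button and grips the head at once
- mast_foot: fixed round foot of the mast, 110 mm across; origin at the centre of its underside, same axes as the head. On it an upright sleeve, 34 mm square with a 38 mm square collar, reaches 128 mm up; the head slides up out of it
- camera (a point): centre of the small grey camera mounted on the head's +x side, 65 mm from the head's centre and 4 mm below it; 62 mm wide (y), 42 mm high, reaching with its lens from 45 to 99 mm out; it rides up with the head
- button_face (a point): centre of the outer face of the release button, 27 mm from the head's centre towards the head's -y; a steel pad 24 mm wide and 30 mm high, at the head's height
- release (a joint): how far the release button is pressed in (m): 0 out, 0.005 fully in. A spring pushes it out, 3 N at first and 7 N fully in. The mast is unlocked with it at least 0.0045 in
- mast (a joint): height of the head above its lowest place (m): 0 at the start, 0.110 at the second and last stop. Locked at 0 while the button is out; with the button out on the way it catches at the first stop, about 0.053; with the button held in it slides freely past it to 0.110. It weighs 0.25 to 0.5 kg and sinks by itself when let go
- mug: white mug, 76 mm across, 85 mm high (leave it alone); origin at the centre of its underside
- salt_jar: white jar, 56 mm across, 85 mm high (leave it alone); origin at the centre of its underside
- ramekin: small white bowl, 80 mm across, 42 mm high (leave it alone); origin at the centre of its underside
- pepper_mill: dark wooden pepper mill, 52 mm across, 140 mm high (leave it alone); origin at the centre of its underside
- spatula: spatula lying flat; its origin is under the middle of the tool (leave it alone)
- oil: green glass bottle, 56 mm across, 130 mm high (leave it alone); origin at the centre of its underside
Not all that is in view belongs to the job. Leave any blue look-alike of the part that bears board_a_mid alone.

How it is judged:
By the outcome, as a careful person would: the job done as asked, in the order asked, and still so for the second after the job is handed in, while the arm keeps its last pose, push and grip.
It also fails if it takes over 58 s, if anything falls off the work surface, if the arm or the gripper's body presses on something with over 40 N, if the wrist force passes 120 N, or if a joint passes its speed limit or range.

## Robot

A 6-joint arm with a two-finger parallel gripper is mounted at the origin on the work surface. World frame = base frame: x ahead of the robot, y to its left, z up, the work surface at z = 0. Lengths are in mm, angles in rad, forces in N, time in s.
With the tool pointing down it reaches from about 300 to 875 mm from the base axis. Payload 4.2 kg.
Tool frame: the origin (TCP) lies on the centre line of the jaws, within the pads' length; the fingertips stand ahead of it and the grasp point (between the pads) lies 8 mm behind it (bot.nose_length is the z of the fingertips in the tool frame, in mm); z points along the fingers, y is the line along which they close (so a half turn about z gives the same grasp; the last joint's range is limited). The gripper opens to 85 mm and grips with 20 to 120 N. Pads are 22 mm wide; open, the fingers measure 114 mm over their backs; the gripper's body (76 mm by 85 mm) begins 54 mm behind the grasp point. The pads swing forward as they close: fully open they stand 13 mm farther back than shut.
Start: joints at [1.3, 0.32, 1.565, -0, 1.257, -0.02], TCP at [142.705, 557.027, 207.938] pointing down, gripper open.
Joint ranges: [-3.11, 3.11], [-0.84, 2.01], [0.21, 2.61], [-1.34, 4.49], [0.05, 2.63], [-2.56, 2.56]. Speed limits (rad/s): [2.57, 2.57, 3.14, 3.14, 3.14, 3.14].

## Interface

Orientations are given as a rotation vector (axis times angle).
In Python, from rig import bot, capture gives the robot as it stands. Calls block until the motion is done:
- bot.move_pose(position, orientation): joint-space move of the TCP to a pose.
- bot.move_linear(position, ori=None, speed=150, stop_force=None): straight line of the TCP; ori=None keeps the orientation; speed is the mean speed in mm/s. With stop_force (N) it stops when the force on the tool has changed by that much, and returns True; else False.
- bot.movej(angles): joint-space move.
- bot.command_gripper(opening): finger opening in mm; the grip force is fixed at half the most; returns when the fingers have stopped.
- bot.dwell(seconds).
- bot.solve_ik(position, orientation): joint angles nearest the present ones, or None.
- bot.sense(): the state.
- capture(name): name is "scene" or "side" or "wrist"; returns a dict with "image" (480x640x3 uint8, red, green, blue), "fx", "fy", "cx", "cy" (pixels), "rvec" (rotation vector, rad) and "tvec" (3), from world to camera coordinates, as OpenCV has them; the wrist camera has in their place "mount" (4x4, takes a point from camera to tool coordinates, whose origin is the TCP and whose axes are the flange's). Camera axes: x right, y down, z forward; pixel columns grow to the right and rows downward; lengths in mm; the calibration is good to about 2 mm. A picture is of the moment at which its call begins: read the wrist's pose just before it. There is no depth.
A pose or a line that the arm cannot do raises bot.MotionError and nothing moves.
- bot.job_done(): hands the job in; it is judged then, once.
The state is a dict: "time": time; "qpos": joint angles; "dq": joint speeds; "tau": joint torques, N m; "ee_pos": TCP position; "tool_rot": TCP orientation; "contact_force": force on the tool from outside, world axes, zero at the start; "torque": the same for the moment, N m; "gripper_width": finger opening in mm; "gripper_force": force on a finger pad.
Only numpy, scipy, OpenCV 4.12 (cv2) and the standard library are available. Lean on these libraries where they do the work, as an engineer would, in place of code of your own. Each camera call takes 0.05 s, during which the arm holds its last target. There are 200 camera calls.

## Working session

There is one attempt and no reset: what is moved stays moved. The work goes in short steps, each a Python script; the robot and the scene stay as the last script left them, time stands still between calls to the robot, and variables do not carry over. Pictures are saved under pics/ and viewed, at most 10 in all, crops included, and the job is handed in when it is done.

```bash
ls; mkdir -p pics; python3 - <<'E'
from rig import bot,capture
import cv2,numpy as np
for n in("scene","side"):
    c=capture(n);cv2.imwrite(f"pics/{n}0.png",c["image"][:,:,::-1])
    R=cv2.Rodrigues(np.array(c["rvec"]))[0];print(n,c["fx"],c["cx"],-R.T@np.array(c["tvec"]).ravel(),R[2])
s=bot.sense();print(s,bot.nose_length); print(capture("wrist")["mount"])
E
```

```text
pics
scene 467.6580286942718 327.11719788767056 [1347.54987732  315.57983071  828.186962  ] [-0.72516017 -0.21037012 -0.6556578 ]
side 509.2099189037761 328.2419365882295 [ 164.93600906 -948.60128742  817.16890211] [ 0.32174553  0.78509346 -0.52925237]
{'time': 0.1, 'qpos': array([ 1.29997040e+00,  3.20245352e-01,  1.56557074e+00, -7.85568833e-06,
        1.25741385e+00, -1.99607525e-02]), 'dq': array([ 0.00146958, -0.00093316, -0.00250645,  0.0012211 , -0.00179767,
        0.00017853]), 'tau': array([-1.64572230e-04, -4.16408229e+01, -2.34704947e+01, -9.27042720e-05,
        4.78036789e-03, -1.62184858e-06]), 'ee_pos': array([142.59216173, 556.54930998, 207.15106736]), 'tool_rot': array([-3.92992935e-01, -3.11668261e+00,  2.54622796e-03]), 'contact_force': array([ 0.56279317,  0.35078006, -0.80655085]), 'torque': array([ 0.0044532 , -0.01921697,  0.0316291 ]), 'gripper_force': 0.0, 'gripper_width': 85.22671691071105} 11.0
[[ 3.81905042e-04 -9.44874547e-01 -3.27432351e-01  8.51581937e+01]
 [ 9.99999719e-01  1.49547137e-04  7.34813315e-04 -1.79007326e-01]
 [-6.45339827e-04 -3.27432540e-01  9.44874338e-01 -1.66059892e+02]
 [ 0.00000000e+00  0.00000000e+00  0.00000000e+00  1.00000000e+00]]
```

View pics/scene0.png

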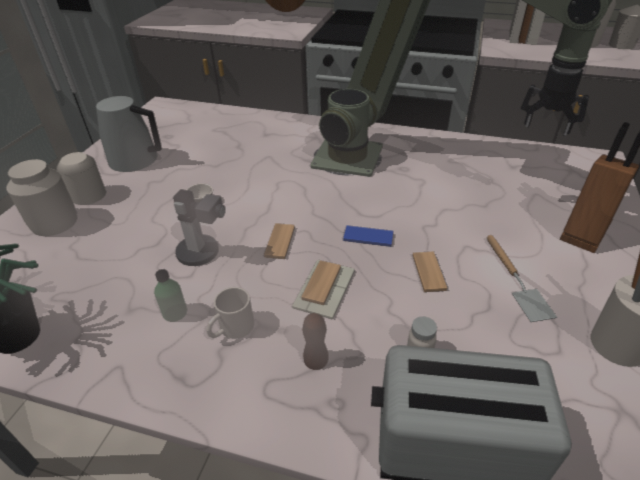

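View pics/side0.png

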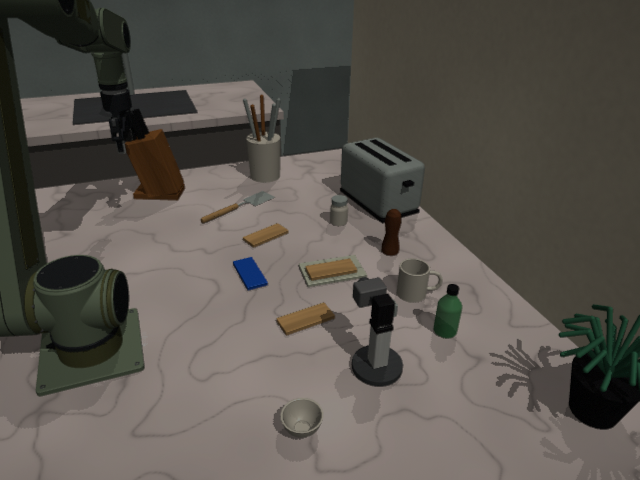

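Candidates for loose boards (scene px): wood (281,240), wood (430,271), wood on the slab (322,283, the base), blue look-alike (369,236, leave alone), spatula handle (502,253, not a board). I choose (281,240) and (430,271). The mast is at (195,225), with its camera pointing toward the upper right.

```bash
cat > h.py <<'E'
from rig import bot,capture
import cv2,numpy as np
from scipy.spatial.transform import Rotation as Ro
def cam(n):
    s=bot.sense(); c=capture(n)
    K=np.array([[c["fx"],0,c["cx"]],[0,c["fy"],c["cy"]],[0,0,1]])
    if n=="wrist":
        T=np.eye(4);T[:3,:3]=Ro.from_rotvec(s["tool_rot"]).as_matrix();T[:3,3]=s["ee_pos"]
        M=T@np.array(c["mount"]);R=M[:3,:3].T;o=M[:3,3]
    else:
        R=cv2.Rodrigues(np.array(c["rvec"]))[0];o=-R.T@np.array(c["tvec"]).ravel()
    return dict(im=c["image"],K=K,R=R,o=o)
def ray(c,px):
    px=np.atleast_2d(px).astype(float)
    return (np.c_[px,np.ones(len(px))]@np.linalg.inv(c["K"]).T)@c["R"]
def onz(c,px,z):
    d=ray(c,px);return (c["o"]+d*((z-c["o"][2])/d[:,2])[:,None])[:,:2]
def proj(c,P):
    p=(np.atleast_2d(P)-c["o"])@c["R"].T@c["K"].T;return p[:,:2]/p[:,2:]
def tri(cs,pxs):
    A=np.zeros((3,3));b=np.zeros(3)
    for c,p in zip(cs,pxs):
        d=ray(c,p)[0];d/=np.linalg.norm(d);Q=np.eye(3)-np.outer(d,d);A+=Q;b+=Q@c["o"]
    return np.linalg.solve(A,b)
def wood(c):
    h=cv2.cvtColor(c["im"],cv2.COLOR_RGB2HSV)
    return cv2.inRange(h,(7,75,60),(25,255,255))
def rects(c,z,mina=250):
    """wood blobs -> min-area rectangle on plane z: centre, (len,wid), angle of length"""
    out=[]
    for k in cv2.findContours(wood(c),cv2.RETR_EXTERNAL,cv2.CHAIN_APPROX_NONE)[0]:
        if cv2.contourArea(k)<mina: continue
        p=k[:,0,:]
        b=cv2.boxPoints(cv2.minAreaRect(onz(c,p+0.0,z).astype(np.float32)))
        e=b[1]-b[0],b[2]-b[1]
        l,w=(e if np.linalg.norm(e[0])>np.linalg.norm(e[1]) else e[::-1])
        a=np.arctan2(l[1],l[0]);a=(a+np.pi/2)%np.pi-np.pi/2
        out.append((p.mean(0).round(),b.mean(0).round(1),np.round([np.linalg.norm(l),np.linalg.norm(w)],1),round(float(a),3)))
    return out
def down(yaw):  # tool z down, tool y (closing) along direction yaw in the plane
    y=np.array([np.cos(yaw),np.sin(yaw),0]);z=np.array([0,0,-1.]);x=np.cross(y,z)
    return Ro.from_matrix(np.c_[x,y,z]).as_rotvec()
E
python3 - <<'E'
from h import *
for n in("scene","side"):
    c=cam(n)
    for z in(12,34-0):
        for r in rects(c,z if z==12 else 34): print(n,z,r)
    cr=c["im"][200:390,220:420] if n=="side" else c["im"][150:320,160:460]
    cv2.imwrite(f"pics/{n}c.png",cv2.resize(cr,None,fx=2.6,fy=2.6,interpolation=2)[:600,:800,::-1])
    # mast foot
    print(n,"foot", onz(c,[[377,365]] if n=="side" else [[196,250]],10))
E
```

```text
scene 12 (array([321., 282.]), array([593.8,  81. ], dtype=float32), array([132.4,  56. ], dtype=float32), -0.058)
scene 12 (array([429., 272.]), array([490.8, 327.2], dtype=float32), array([133.5,  56. ], dtype=float32), 0.355)
scene 12 (array([280., 240.]), array([477.1, -69.1], dtype=float32), array([131.5,  53.6], dtype=float32), 0.126)
scene 12 (array([599., 201.]), array([ 51.1, 772.2], dtype=float32), array([523.5, 117. ], dtype=float32), -0.383)
scene 34 (array([321., 282.]), array([614.1,  87.3], dtype=float32), array([128.8,  54.5], dtype=float32), -0.058)
scene 34 (array([429., 272.]), array([513.9, 326.9], dtype=float32), array([129.9,  54.5], dtype=float32), 0.355)
scene 34 (array([280., 240.]), array([500.6, -58.8], dtype=float32), array([127.9,  52.2], dtype=float32), 0.126)
scene 34 (array([599., 201.]), array([ 86.1, 759.9], dtype=float32), array([509.4, 113.9], dtype=float32), -0.383)
scene foot [[ 570.80248177 -266.91497179]]
side 12 (array([305., 318.]), array([470.8, -72.6], dtype=float32), array([132.7,  65.4], dtype=float32), 0.129)
side 12 (array([331., 269.]), array([603.1,  93.4], dtype=float32), array([132.9,  69.5], dtype=float32), -0.062)
side 12 (array([265., 235.]), array([483.5, 324.1], dtype=float32), array([135.8,  68.5], dtype=float32), 0.36)
side 34 (array([305., 318.]), array([462.4, -96.5], dtype=float32), array([129.1,  63.6], dtype=float32), 0.129)
side 34 (array([331., 269.]), array([591.2,  64.9], dtype=float32), array([129.2,  67.6], dtype=float32), -0.062)
side 34 (array([265., 235.]), array([474.8, 289.3], dtype=float32), array([132.1,  66.6], dtype=float32), 0.36)
side foot [[ 564.37818036 -267.04062464]]
```

View pics/sidec.png

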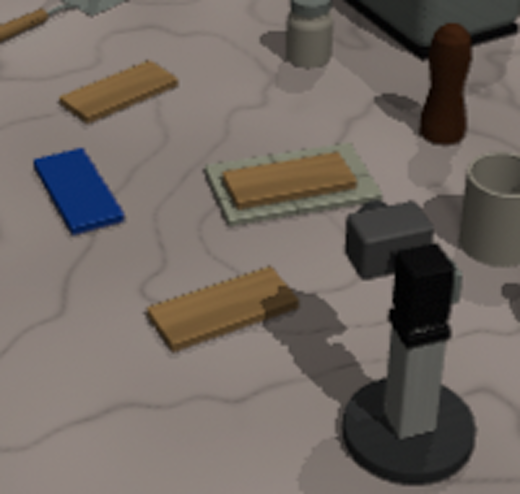

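View pics/scenec.png

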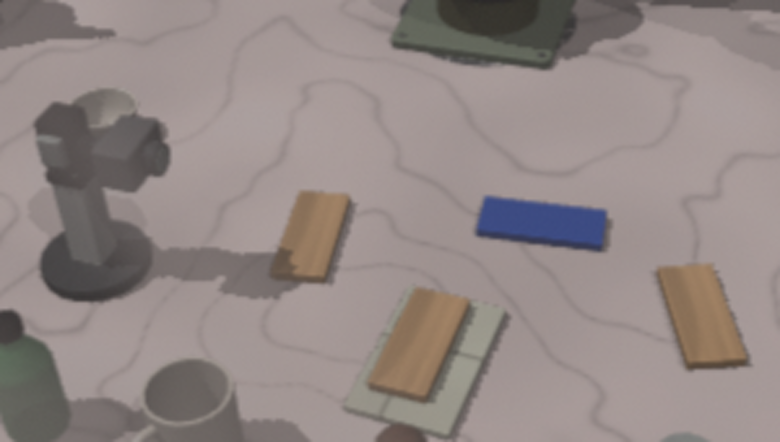

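```bash
cat >> h.py <<'E'
def over(xy,a,z): bot.move_pose([xy[0],xy[1],z],down(a+np.pi/2))
def near(c,zt,xy):
    r=[q for q in rects(c,zt,3000) if np.hypot(*(q[1]-xy))<60]; return r
E
python3 - <<'E'
from h import *
bot.command_gripper(70)
over((600.5,82),-.06,102)
c=cam("wrist");cv2.imwrite("pics/w1.png",c["im"][:,:,::-1]);print(near(c,22,(600.5,82)))
over((487.1,325.6),.357,92)
c=cam("wrist");cv2.imwrite("pics/w2.png",c["im"][:,:,::-1]);print(near(c,12,(487,325)))
s=bot.sense();print(s["time"],s["ee_pos"],s["gripper_width"],s["qpos"])
E
```

```text
[(array([326., 231.]), array([599.6,  83.6], dtype=float32), array([129.1,  55.4], dtype=float32), -0.055)]
[(array([328., 231.]), array([486. , 327.2], dtype=float32), array([129. ,  55.2], dtype=float32), 0.354)]
4.0833 [487.93566164 324.68208621  92.10772063] 70.06842112925595 [ 5.67784339e-01  4.30506334e-01  1.70452627e+00 -5.44554389e-04
  1.00622487e+00 -1.35821654e+00]
```

View pics/w1.png

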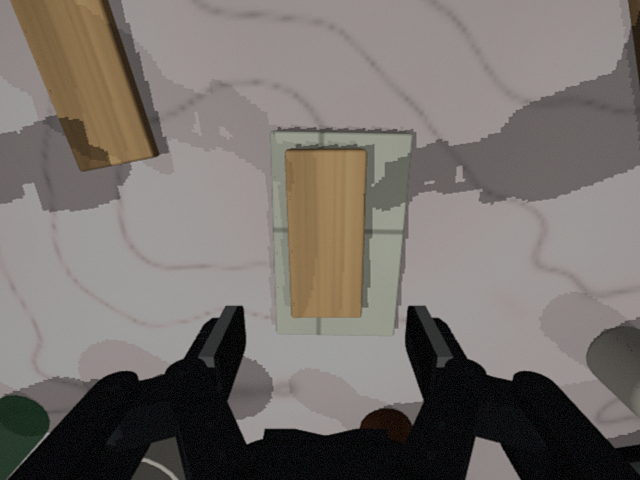

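The wrist view shows the base board centred at (326,231) on the slab, with the pads symmetric about column 326 and the pepper mill at the bottom (385,425). Next I grasp board B, using a light contact to find the counter height.

```bash
python3 - <<'E'
from h import *
c=cam("scene");d=cam("side")
print("mill",onz(c,[[316,362]],5),onz(d,[[390,250]],5),"mug",onz(d,[[412,290]],10))
xy=(486.0,327.2);a=.354
bot.move_linear([*xy,32],down(a+np.pi/2),speed=120)
hit=bot.move_linear([*xy,-6],speed=25,stop_force=4)
s=bot.sense();z=s["ee_pos"][2];print(hit,s["ee_pos"],s["contact_force"],s["gripper_width"],s["time"])
E
```

```text
mill [[813.68071463 133.25471698]] [[802.500712   130.75910913]] mug [[765.17986397 -63.20207536]]
False [486.08012817 327.26055277  -5.84842811] [-0.46648921 -0.49685962 -0.5297915 ] 69.6651655650561 6.5
```

```bash
python3 - <<'E'
from h import *
c=cam("side");cr=c["im"][180:290,190:340]
cv2.imwrite("pics/s3.png",cv2.resize(cr,None,fx=4,fy=4,interpolation=2)[:,:,::-1])
E
```

```text
(no output)
```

View pics/s3.png

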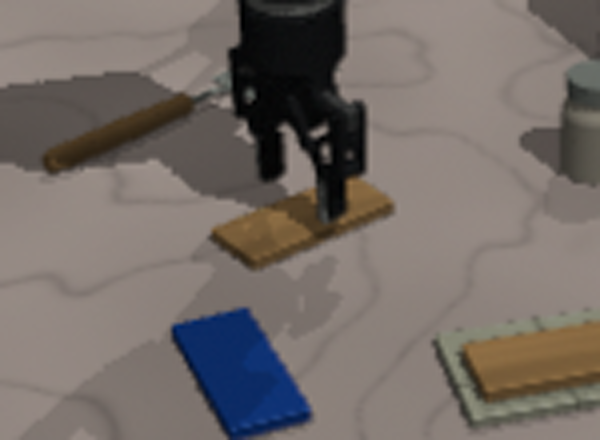

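```bash
python3 - <<'E'
from h import *
c=cam("side");s=bot.sense()
for z in(0,10,20,30): print(z,(proj(c,[[498,294,z],[474,360,z]])-[190,180])*4)
print(s["qpos"],s["tool_rot"],down(.354+np.pi/2),s["time"])
hit=bot.move_linear([486,327.2,-22],speed=20,stop_force=3)
s=bot.sense();print(hit,s["ee_pos"],s["contact_force"])
E
```

```text
0 [[333.3001484  247.91468937]
 [278.71461848 209.94732822]]
10 [[332.81211397 236.53827909]
 [278.05452877 198.76441177]]
20 [[332.32064621 225.08183561]
 [277.38992752 187.50506326]]
30 [[331.82570876 213.54451138]
 [276.72076835 176.1684964 ]]
[ 5.72935139e-01  5.44382936e-01  1.80464402e+00 -4.94523067e-06
  7.92249416e-01 -1.35189398e+00] [-5.53167406e-01  3.09221089e+00  1.86480563e-04] [ 0.55316297 -3.09250952 -0.        ] 6.6
False [486.10575286 327.26422246 -21.90420276] [0.05291315 0.47631599 0.1697362 ]
```

```bash
python3 - <<'E'
from h import *
c=capture("wrist");M=np.array(c["mount"])
for px in((243,308),(409,308),(243,335),(409,335)):
    d=M[:3,:3]@[(px[0]-c["cx"])/c["fx"],(px[1]-c["cy"])/c["fy"],1]
    t=(np.sign(d[1])*35-M[1,3])/d[1];print(px,M[:3,3]+d*t)
s=cam("side");cr=cv2.resize(s["im"][180:290,190:340],(600,440),interpolation=2)
w=cv2.resize(c["image"],(200,150))
out=np.zeros((590,600,3),np.uint8);out[:440]=cr;out[440:,:200]=w
out[440:,200:400]=cv2.resize(c["image"][200:410,170:450],(200,150))
cv2.imwrite("pics/s4.png",out[:,:,::-1])
E
```

```text
(243, 308) [  7.78125645 -35.         -30.74276053]
(409, 308) [ 10.87446703  35.         -36.14092035]
(243, 335) [ -3.20177154 -35.         -34.54237074]
(409, 335) [  0.33794625  35.         -39.80639849]
```

View pics/s4.png

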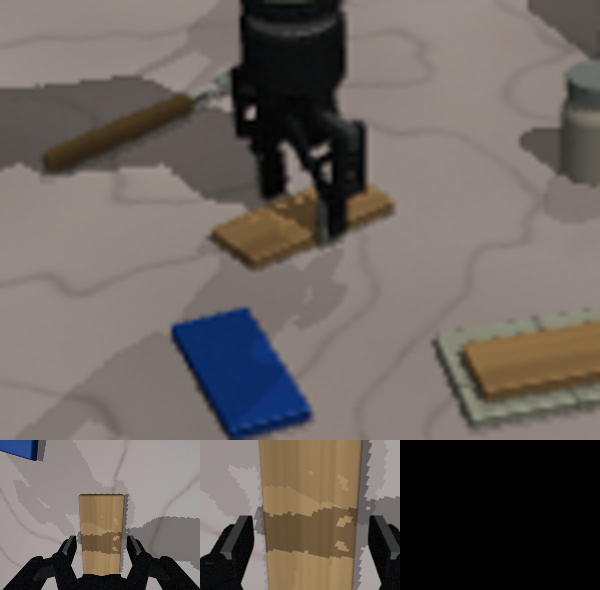

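The fingertips sit about 31 mm behind the reported TCP: the side view puts them at z≈9 with ee z = −22. I'll keep lowering on contact and calibrate from that.

```bash
python3 - <<'E'
from h import *
hit=bot.move_linear([486,327.2,-40],speed=20,stop_force=4)
s=bot.sense();print(hit,s["ee_pos"],s["contact_force"],s["time"])
if hit:
    bot.move_linear([486,327.2,s["ee_pos"][2]+6],speed=60)
    bot.command_gripper(50);s=bot.sense();print(s["ee_pos"],s["contact_force"],s["gripper_width"],s["gripper_force"],s["time"])
E
```

```text
True [485.99889745 327.20798653 -31.0756255 ] [-0.4409202  -0.33225066  4.24530941] 8.2
[486.12443436 327.28825093 -24.75734388] [-1.45443068  0.06384848  4.79426844] 54.207014639077805 63.70763540267944 8.7333
```

```bash
python3 - <<'E'
from h import *
bot.command_gripper(62)
bot.move_linear([486,327.2,-20.5],speed=60)
bot.command_gripper(50);s=bot.sense();print(s["ee_pos"],s["contact_force"],s["gripper_width"],s["gripper_force"],s["time"])
bot.move_linear([486,327.2,15],speed=80)
s=bot.sense();print(s["ee_pos"],s["contact_force"],s["gripper_width"],s["gripper_force"],s["time"])
w=cam("wrist");print(near(w,15+20,(486,327)))
sd=cam("side");sc=cam("scene")
out=np.zeros((600,700,3),np.uint8);out[:300,:400]=cv2.resize(sd["im"][180:270,210:330],(400,300),interpolation=2)
out[300:,:400]=cv2.resize(sc["im"][200:320,360:520],(400,300),interpolation=2);out[:225,400:]=cv2.resize(w["im"],(300,225))
cv2.imwrite("pics/s5.png",out[:,:,::-1])
E
```

```text
[486.18572634 327.30164457 -19.68898918] [-1.4838571  -0.27070752  5.38837737] 53.87540965095834 62.340348958969116 9.4667
[485.83907686 327.10382791  15.00783676] [ 0.01608871 -0.9185042  -0.93846875] 53.30354181522662 62.975285053253174 10.0583
[(array([325., 297.]), array([491.1, 329.2], dtype=float32), array([139.1,  60. ], dtype=float32), 0.354)]
```

View pics/s5.png

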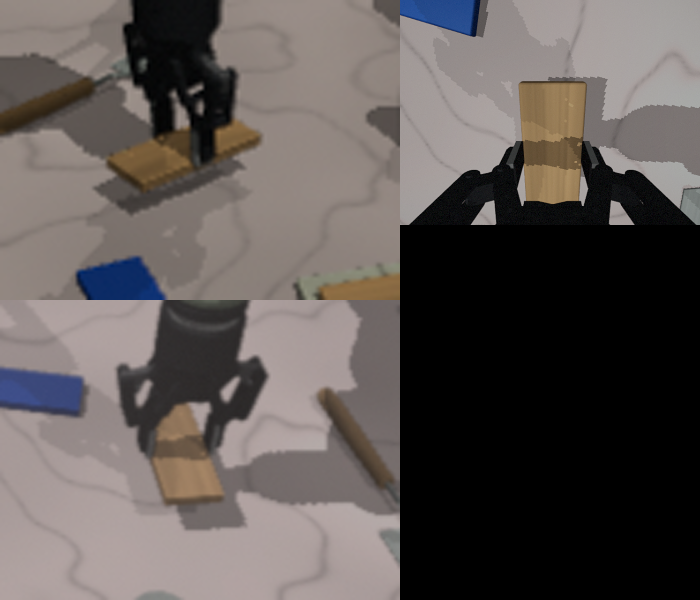

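```bash
cat >> h.py <<'E'
def place(xy,a,zc,op=64):
    o=down(a+np.pi/2)
    p=bot.sense()["ee_pos"];bot.move_linear([p[0],p[1],60],speed=150)
    bot.move_pose([*xy,zc+30],o)
    bot.move_linear([*xy,zc+6],speed=80)
    hit=bot.move_linear([*xy,zc-4],speed=15,stop_force=2.5)
    s=bot.sense();print(hit,s["ee_pos"],s["contact_force"],s["time"])
    return hit
E
python3 - <<'E'
from h import *
if place((599.6,83.6),-.055,2.3):
    z=bot.sense()["ee_pos"][2]
    bot.command_gripper(64)
    bot.move_linear([599.6,83.6,z+40],speed=100)
    bot.move_linear([600.5,82,114],speed=150)
    w=cam("wrist");print(near(w,34,(600,83)),bot.sense()["time"])
    cv2.imwrite("pics/w6.png",w["im"][80:400,160:480,::-1])
E
```

```text
True [599.82575184  83.59245397   2.29998618] [0.48140408 0.32589319 3.9134581 ] 12.6333
[(array([327., 233.]), array([599. ,  83.8], dtype=float32), array([130. ,  55.4], dtype=float32), -0.055)] 14.1333
```

View pics/w6.png

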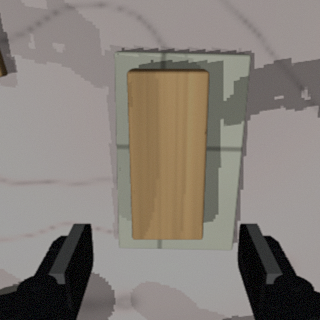

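Board B sits on the base within about 0.6 mm (blob at crop (167,155), slab symmetric around it). Next is board A.

```bash
python3 - <<'E'
from h import *
over((475,-72.5),.127,92)
w=cam("wrist");r=near(w,12,(474,-71));print(r)
cx,a=r[0][1],r[0][3]
bot.move_linear([*cx,10],down(a+np.pi/2),speed=150)
bot.move_linear([*cx,-20.5],speed=60,stop_force=6)
bot.command_gripper(50);s=bot.sense();print(s["ee_pos"],s["contact_force"],s["gripper_width"],s["time"])
zg=s["ee_pos"][2]
if s["gripper_width"]>51 and place((599.4,83.6),-.055,zg+34):
    z=bot.sense()["ee_pos"][2]
    bot.command_gripper(64)
    bot.move_linear([599.4,83.6,z+40],speed=100)
    bot.move_linear([600.5,82,126],speed=150)
    w=cam("wrist");print(near(w,46,(600,83)),bot.sense()["time"])
    sd=cam("side");sc=cam("scene")
    for n,c in(("side",sd),("scene",sc)): print(n,[q for q in rects(c,46) if np.hypot(*(q[1]-[600,83]))<60])
    out=np.zeros((600,800,3),np.uint8);out[:320,:320]=w["im"][80:400,160:480]
    out[:300,330:730]=cv2.resize(sd["im"][225:300,290:390],(400,300),interpolation=2)
    out[300:,330:730]=cv2.resize(sc["im"][250:325,270:370],(400,300),interpolation=2)
    out[330:600,:320]=sd["im"][270:405,340:500].repeat(2,0).repeat(2,1)
    cv2.imwrite("pics/w7.png",out[:,:,::-1])
E
```

```text
[(array([328., 229.]), array([473. , -70.1], dtype=float32), array([129.1,  55.1], dtype=float32), 0.128)]
[473.31308778 -70.16093882 -19.75061024] [-1.33257252 -1.14566262  5.67808081] 53.68067582878451 16.6167
True [599.59653859  83.68694284  14.28579207] [0.10660699 0.32726307 4.43027293] 19.0417
[(array([328., 231.]), array([598.2,  83.8], dtype=float32), array([129.7,  55.2], dtype=float32), -0.055)] 20.5417
side [(array([331., 265.]), array([591.8,  65.3], dtype=float32), array([139.5,  98.8], dtype=float32), -0.057)]
scene [(array([319., 281.]), array([612.7,  85.9], dtype=float32), array([149.8,  58.5], dtype=float32), -0.06)]
```

View pics/w7.png

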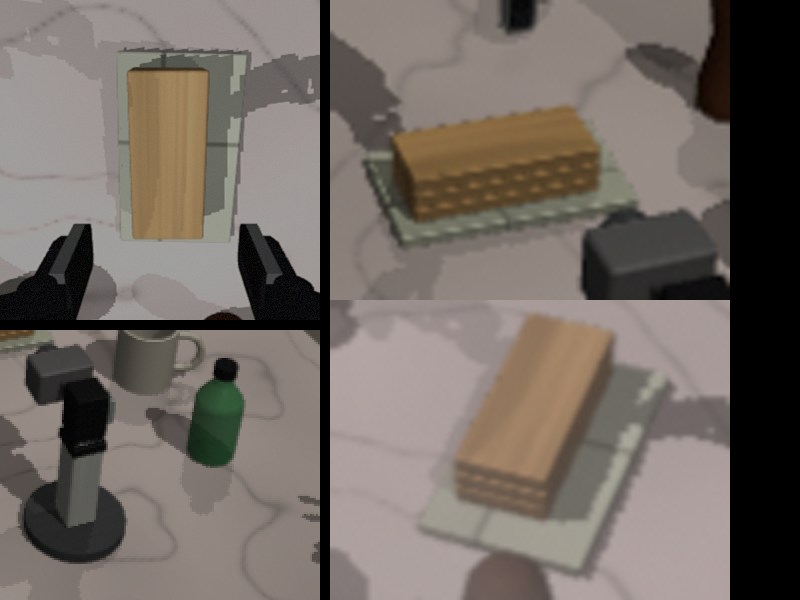

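The pile is flush: in the three views of the composite the sides are aligned. The mast crop shows the head (85,408), the camera (60,375) and the foot (75,520). Next I triangulate the mast.

```bash
python3 - <<'E'
from h import *
sc=cam("scene");sd=cam("side")
H=tri((sc,sd),([184,204],[382.5,309]));C=tri((sc,sd),([208,207.7],[370,292.5]))
print("head",H,"cam",C,"dir",np.arctan2(*(C-H)[[1,0]]))
for n,c,x0,y0,x1,y1 in(("side",sd,340,270,420,400),("scene",sc,160,170,240,275)):
    h=cv2.cvtColor(c["im"],cv2.COLOR_RGB2HSV)[y0:y1,x0:x1,2]
    print(n,np.percentile(h,[1,5,10,20,30,50,80]))
    for t in(25,35,45,60,80):
        ks=cv2.findContours((h<t).astype(np.uint8),0,1)[0]
        for k in ks:
            if cv2.contourArea(k)>60:
                m=cv2.minAreaRect(k);print(" ",t,cv2.contourArea(k),np.round(np.array(m[0])+[x0,y0],1),np.round(m[1],1),cv2.boundingRect(k))
E
```

```text
head [ 568.80271899 -264.69654235  160.23414854] cam [ 567.84405879 -204.27452289  158.68824831] dir 1.5866610692358005
side [  5.  13.  28.  46.  69.  98. 143.]
  25 716.5 [381.5 313.5] [39. 23.] (30, 24, 24, 40)
  35 121.5 [373.  375.8] [49.6 17.4] (12, 90, 48, 26)
  35 119.0 [368.  355.3] [22.7 14.1] (15, 76, 18, 23)
  35 749.0 [381.6 313.3] [38.4 25.2] (28, 24, 26, 40)
  35 66.5 [356. 295.] [ 6. 18.] (13, 16, 7, 19)
  45 752.0 [373.  369.7] [49.  31.7] (12, 76, 50, 40)
  45 902.0 [376.5 305. ] [57.7 32.2] (13, 15, 42, 49)
  60 2440.5 [376.8 334.4] [ 50.2 101.5] (11, 13, 51, 103)
  60 86.0 [399.6 283. ] [ 4.7 25.9] (57, 0, 7, 27)
  80 2964.0 [377.3 331.7] [ 51.9 108.6] (10, 7, 53, 110)
  80 301.5 [402.5 284.5] [29.8 18.1] (50, 0, 20, 30)
scene [ 70.  81.  91. 101. 112. 161. 172.]
  80 247.0 [191.  257.3] [33.6 18.4] (17, 71, 34, 25)
```

```bash
python3 - <<'E'
from h import *
bot.move_linear([600.5,82,245],speed=250)
bot.move_pose([568.8,-265,245],down(0))
w=cam("wrist");cv2.imwrite("pics/w8.png",w["im"][:,:,::-1])
print(bot.sense()["time"],bot.sense()["qpos"],"exp head top",proj(w,[[568.8,-265,187],[568.8,-200,177],[568.8,-265,8]]).round())
h=cv2.cvtColor(w["im"],cv2.COLOR_RGB2HSV)[:,:,2]
for t in(15,20,25,30,40,50,60,80):
    for k in cv2.findContours((h<t).astype(np.uint8),0,1)[0]:
        if cv2.contourArea(k)>1000:
            p=k[:,0,:];m=cv2.minAreaRect(onz(w,p,187).astype(np.float32))
            print(t,cv2.contourArea(k),cv2.boundingRect(k),np.round(m[0],1),np.round(m[1],1),round(m[2],1))
print(h[150:330:10,240:420:8])
E
```

```text
22.725 [-4.52607284e-01  3.85361215e-01  1.37283925e+00  5.18253744e-04
  1.38429593e+00 -4.54664513e-01] exp head top [[326. 253.]
 [326. 152.]
 [326. 197.]]
15 6256.0 (3, 372, 157, 108) [ 376.9 -445. ] [167.9  78.8] 41.6
15 1027.0 (162, 358, 70, 58) [ 474.3 -378.9] [58.  40.3] 44.1
15 26668.5 (186, 305, 454, 175) [ 646.4 -388.8] [380.  169.1] 0.2
15 1276.5 (221, 305, 31, 131) [ 500.4 -363.8] [121.   20.5] 83.4
20 47978.0 (3, 305, 637, 175) [ 563.8 -389. ] [546.9 169.2] 0.2
25 49007.0 (3, 305, 637, 175) [ 564.3 -389. ] [547.7 169.2] 0.2
25 1024.5 (554, 154, 43, 33) [ 723.5 -209.4] [18.7 26.4] 78.5
30 49590.5 (3, 305, 637, 175) [ 564.3 -389. ] [547.7 169.2] 0.2
30 1519.0 (297, 204, 52, 71) [ 566.7 -256.2] [49.2 34. ] 88.6
30 1055.0 (554, 154, 44, 33) [ 723.6 -209.6] [19.  26.6] 79.1
40 51164.5 (2, 304, 638, 176) [ 563.8 -388.6] [548.6 170. ] 0.2
40 3116.5 (297, 204, 53, 72) [ 566.8 -256.5] [49.7 34.3] 88.6
40 1078.5 (554, 154, 44, 33) [ 723.6 -209.8] [19.1 26.8] 81.2
50 51632.0 (2, 304, 638, 176) [ 564.3 -388.6] [549.4 170. ] 0.2
50 3464.0 (296, 204, 54, 72) [ 566.6 -256.3] [35.  49.
[... 1860 characters left out ...]
165 154 167 165 166]
 [167 167 160 159 159 157 154 104  33  28  29  32  39  41 155 139 167 167
  167 166 166 165 164]
 [167 159 157 158 158 155 155 108  34  33  36  36  38  39 165 166 167 166
  168 166 167 167 166]
 [167 158 157 158 156 155 166 166 166 166 164 165 166 166 164 166 168 167
  166 167 165 167 167]
 [165 168 167 166 164 165 158 158 151 151 151 144 163 167 166 167 167 166
  167 165 165 167 167]
 [166 167 165 166 155 166 165 168 165 165 166 167 146 168 166 166 165 166
  166 164 166 167 166]
 [ 65   5 156 157 164 166 167 167 166 166 167 165 166 149 165 167 167 166
  166 166  16  43  61]
 [  8  19 153 150 166 164 165 165 167 165 164 166 167 166 166 165 166 154
  168 166   0   6  61]]
```

The wrist mask gives the head top at x≈566.7, y≈−264.2 with yaw ≈0. The steel button is on the +x side (cols 350–366). Now the pinch.

```bash
python3 - <<'E'
from h import *
P=[568.7,-264.2]
bot.command_gripper(72)
bot.move_linear([*P,190],down(0),speed=150)
hit=bot.move_linear([*P,122],speed=60,stop_force=5)
s=bot.sense();print(hit,s["ee_pos"],s["contact_force"],s["time"])
if not hit:
    bot.command_gripper(36);bot.dwell(.3)
    s=bot.sense();print(s["ee_pos"],s["contact_force"],s["torque"],s["gripper_width"],s["gripper_force"],s["time"])
    w=cam("side");cv2.imwrite("pics/g.png",w["im"][:,:,::-1])
E
```

```text
False [ 569.00106245 -264.36084894  122.51716257] [-1.25004203  0.11292055 -0.62777084] 24.775
[ 568.7836845  -264.3307535   123.37244063] [-4.18415784  0.04403845  4.63412903] [ 0.14386351 -0.16186521 -0.35597941] 38.71685452579393 61.7590856552124 25.4667
```

The width of 38.7 means the button is pressed in. Now I lift.

```bash
python3 - <<'E'
from h import *
P=[568.7,-264.2]
z0=122.3
hit=bot.move_linear([*P,z0+20],speed=40,stop_force=25)
s=bot.sense();print(hit,s["ee_pos"],s["contact_force"],s["gripper_width"])
if not hit:
    hit=bot.move_linear([*P,z0+103],speed=60,stop_force=20)
    s=bot.sense();print(hit,s["ee_pos"],s["contact_force"],s["gripper_width"],s["time"])
    if not hit:
        hit=bot.move_linear([*P,z0+122],speed=15,stop_force=10)
        s=bot.sense();print(hit,s["ee_pos"],s["contact_force"],s["gripper_width"],s["time"])
sd=cam("side");cv2.imwrite("pics/end.png",sd["im"][:,:,::-1])
h=cv2.cvtColor(sd["im"],cv2.COLOR_RGB2HSV)[:,:,2]
g=cv2.imread("pics/side0.png");print(proj(sd,[[567,-200,156],[567,-200,266],[567,-200,209]]).round())
a=sd["im"][180:330,330:410].astype(int)
# grey camera top-left box: find by matching the first picture's camera patch
t=g[285:303,352:374];m=cv2.matchTemplate(sd["im"][150:320,330:400,::-1].copy(),t,cv2.TM_CCOEFF_NORMED)
_,v,_,l=cv2.minMaxLoc(m);print(v,l[0]+330,l[1]+150,"was 352,285")
E
```

```text
False [ 568.6932931  -264.32350698  142.51249048] [-2.08630721 -1.07898496 -2.49710691] 38.75458170765777
False [ 568.67592759 -264.2564087   225.28206642] [-1.07747225 -1.51171145 -3.10632203] 39.128180120158994 27.7083
True [ 568.61134653 -264.29551043  232.42762937] [-0.93631562  0.98487238 -2.49365773] 39.11398871743923 28.4083
[[369. 293.]
 [372. 249.]
 [371. 272.]]
0.6154842972755432 340 150 was 352,285
```

```bash
python3 - <<'E'
from h import *
P=[568.7,-264.2]
hit=bot.move_linear([*P,238],speed=8,stop_force=15)
s=bot.sense();print(hit,s["ee_pos"],s["contact_force"],s["gripper_width"],s["time"])
bot.dwell(.4);s=bot.sense();print(s["ee_pos"],s["contact_force"],s["gripper_width"])
sd=cam("side");g=cv2.imread("pics/side0.png")
d=cv2.absdiff(sd["im"][:,:,::-1].copy(),g).max(2)
v=cv2.cvtColor(sd["im"],cv2.COLOR_RGB2HSV)[:,:,2]
cv2.imwrite("pics/end2.png",sd["im"][:,:,::-1])
v0=cv2.cvtColor(g,cv2.COLOR_BGR2HSV)[:,:,2]
print("before col365",v0[270:325:2,362]);print("now",v[220:310:2,362])
for n,c in(("side",sd),("scene",cam("scene"))): print(n,[q for q in rects(c,46) if np.hypot(*(q[1]-[600,83]))<60])
E
```

```text
True [ 568.50781161 -264.19757376  232.42489483] [-2.59231273 -2.73955533 -2.85937859] 39.1552674666381 29.0417
[ 568.46398582 -264.15522831  231.1647158 ] [-3.90944356 -3.72952605 -3.1577408 ] 38.972629590785694
before col365 [126 127 132  83  42  44  65  65  65  66  67  77  41  43  43  43  43  42
  38 144 145 143 143 143 144 143 143 137]
now [134 136 135 128  57  48  25  18  16  16  16  14   9   9  10   9  26  29
  29  29  31  30  66 157 138 140 142 146  96 121 156 158 158 158 159 158
 158 160 159 159 159 159 160 160 159]
side [(array([331., 265.]), array([591.2,  65.3], dtype=float32), array([140.7,  98.8], dtype=float32), -0.057)]
scene [(array([319., 280.]), array([612.5,  86.7], dtype=float32), array([152.3,  60.1], dtype=float32), -0.043)]
```

```bash
python3 - <<'E'
from h import *
P=[568.7,-264.2]
for z in(232.4,233.0,233.6):
    bot.move_linear([*P,z],speed=8);bot.dwell(.3)
    s=bot.sense();print(z,s["ee_pos"],s["contact_force"],s["gripper_width"],s["time"])
    if s["contact_force"][2]<-11: break
E
```

```text
232.4 [ 568.44899663 -264.11165994  232.24223131] [-4.36472082 -1.2496701  -5.01946623] 38.87738297947189 30.1667
233.0 [ 568.48074464 -264.09761952  233.06190223] [-3.7982971  -1.0443428  -3.82428988] 38.98918444032867 30.7167
233.6 [ 568.44879927 -264.11336562  233.38841585] [-3.89304606 -2.02133947 -5.71912593] 39.00528587010974 31.2667
```

```bash
python3 - <<'E'
from h import *
P=[568.7,-264.2]
for z in(234.2,234.8,235.4,236,236.6):
    bot.move_linear([*P,z],speed=8);bot.dwell(.3)
    s=bot.sense();print(z,s["ee_pos"],s["contact_force"],s["gripper_width"],s["time"])
    if s["contact_force"][2]<-11: break
E
```

```text
234.2 [ 568.43646505 -264.09550191  233.43776554] [ -4.92401431  -2.05580192 -12.6594336 ] 38.94077978498074 31.8167
```

```bash
python3 - <<'E'
from h import *
s=bot.sense();print(s["ee_pos"],s["contact_force"],s["time"]);print(bot.job_done())
E
```

```text
[ 568.43646505 -264.09550191  233.43776554] [ -4.92401431  -2.05580192 -12.6594336 ] 31.8167
the job is handed in; nothing more can be done
None
```

The job is handed in at 31.8 s: both loose boards lie on the slab board, level with it to about 1.5 mm by the wrist camera, and the gripper is still holding the mast head against its last stop (about 110 mm up) with the button squeezed.

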